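# Hold a blank home in the stamping jig

## Robot

A 7-joint arm with a two-finger parallel gripper is mounted at the origin on the work surface. World frame = base frame: x ahead of the robot, y to its left, z up, the work surface at z = 0. Lengths are in m, angles in rad, forces in N, time in s.
With the tool pointing down it reaches from about 0.425 to 0.925 m from the base axis. Payload 6.8 kg.
Tool frame: the origin (TCP) lies at the very end of the fingers, on their centre line; the grasp point (between the pads) lies 19 mm behind it; z points along the fingers, y is the line along which they close (so a half turn about z gives the same grasp; the last joint's range is limited). The gripper opens to 85 mm and grips with 20 to 120 N. Pads are 22 mm wide; open, the fingers measure 114 mm over their backs; the gripper's body (76 mm by 85 mm) begins 54 mm behind the grasp point. The pads swing forward as they close: fully open they stand 13 mm farther back than shut.
Start: joints at [1.187, 0.477, 0.022, 1.555, -0.011, 1.109, -0.083], TCP at [0.184, -0.65, 0.231] pointing down, gripper open.
Joint ranges: [-2.96, 2.96], [-0.34, 2.1], [-1.41, 1.46], [0.24, 2.44], [-1.37, 4.51], [0.17, 1.92], [-2.96, 2.96]. Speed limits (rad/s): [2.39, 2.39, 3.14, 3.14, 3.14, 3.14, 3.14].

## Interface

Orientations are given as a unit quaternion [w, x, y, z].
In Python, from station import get_obs, read_camera, hand_in gives the robot as it stands.
- The arm moves only by the tool arm_command, never from a script. Its argument "commands" is one flat list of numbers, 7 for each row, row after row: the shift along the tool's x, y, z in m, then the turn, a rotation vector about the tool's x, y, z in degrees, then the opening, from 0 (shut) to 1 (fully open). In form: [tx, ty, tz, rx, ry, rz, fingers, tx, ty, tz, rx, ry, rz, fingers, ...]. A call has 1 to 8 rows; each row is the pose to reach, as a shift and turn from the pose commanded when the call began, along the tool's axes at that moment; what a row does not reach only later rows make up. A row lasts 1/10 s, in which the tool goes at most 50 mm and 8.59 degrees, less where a joint would pass 70% of its speed; a pose out of reach is approached as far as the arm can. A call with a gripper value outside its range is refused whole. The fingers move at their own pace and stop on an object; "force" is the grip in N (left out, the last holds). Time passes only in rows, so rows that repeat a pose let the fingers close. It gives the time, the measured TCP pose, the force, the opening and the grip force at its end, in the units of the state.
- get_obs(): the state, without advancing time (a new reading comes with each control period).
- read_camera(name): name is "scene" or "top"; returns a dict with "img" (384x512x3 uint8, red, green, blue), "camera_matrix" (3x3 intrinsics, pixels), "k1" (the pictures are not rectified: a ray, as slopes to the right and down, at radius r is drawn at 1 + k1 r^2 times it, then the intrinsics apply), "pose" (4x4, takes a point from camera to world coordinates). Camera axes: x right, y down, z forward; pixel columns grow to the right and rows downward; lengths in m; the calibration is good to about 2 mm. A picture is of the moment at which its call begins. There is no depth.
- hand_in(): hands the job in; it is judged then, once.
The state is a dict: "t": time; "q": joint angles; "joint_vel": joint speeds; "joint_torque": joint torques, N m; "eef_pos": TCP position; "tool_rot": TCP orientation; "contact_force": force on the tool from outside, world axes, zero at the start; "torque": the same for the moment, N m; "gripper_width": opening from 0.0 (shut) to 1.0 (fully open); "grasp_force": force on a finger pad.
Only numpy, scipy, OpenCV 4.12 (cv2) and the standard library are available. Lean on these libraries where they do the work, as an engineer would, in place of code of your own. Each camera call takes 0.05 s, during which the arm holds its last target. There are 200 camera calls.

## Task

Pick up the blank holder that carries the round brass blank, set its nose between the guide rails of the stamping jig and slide it in under the stamp's bridge, then push it steadily, without ramming it, against the spring plunger until its nose bears firmly on both brass stops. Finish while still holding it pressed home there, ready for the hammer blow: let go and the spring would throw it out. Leave the other holder and everything else on the bench where it is.

Things in the scene. Friction and masses are not known exactly. Their poses are not given: they have to be found in the camera images.
- jig: Steel stamping jig screwed to the bench; place and yaw vary. Origin on the bench top, mid width. Own +x = the way a holder is pushed in, z up. Base plate 270 x 90 mm (own x -130 to +140), top face 20 mm above the bench; x -130 to -45 is a bare flat apron. End block behind the stops: x 110 to 135, 70 mm wide, top 49 mm above the bench.
- jig_mouth (a point): Start of the straight guide rails: centre of the channel, on the base plate (jig own x -15, y 0, 20 mm above the bench), axes as the jig's. The two rails run from here to the stops, 14 mm high above the base plate, 43 mm apart inside; flared lead-ins before them (30 mm long, to x -45) widen the mouth to about 69 mm.
- jig_bridge (a point): Centre of the underside of the bridge over the channel (jig own x 75, y 0, 42 mm above the bench = 22 mm over the base plate), axes as the jig's. The bridge is 32 mm long (x), 84 mm wide, its top 68 mm above the bench. An upright square stamp in its middle reaches 108 mm above the bench; a brass thumb screw sticks out 17 mm on its +y side.
- jig_stop (a point): Point midway between the two brass stop pads, in the plane of their faces (jig own x = +105 mm, y = 0, 26 mm above the bench). The axes are those of the jig: +x is the push direction.
- stops: The two brass stop pads, each 10 mm wide and 12 mm high, at 14 mm either side of the plunger, fixed on the end block. Origin in the plane of their faces, midway between them, 27 mm above the bench; axes as the jig's.
- plunger (a joint): Travel of the spring plunger in m: 0 = fully out, its 10 mm steel tip then standing 12 mm in front of the stop faces, between them, 27 mm above the bench; about 0.012 = a holder's nose is on the stops. It grows as it is pushed in (jig +x). Spring: about 3.4 N to start it, plus 0.45 N per mm, so about 9 N with the holder home; it returns by itself.
- round_holder_grip (a point): Centre of the pale wooden grip of the loose holder with the round brass blank (29 mm disc near the nose). Holder: aluminium plate 150 x 40 x 12 mm lying flat, about 0.24 kg; grip on top 30 mm long (own x), 16 mm thick (own y), 40 mm high, top 52 mm over the underside. This point: 32 mm over the underside, on the centre line, 20 mm from the tail, 130 mm behind the nose. Own +x points to the nose, z up.
- round_holder_nose (a point): Middle of the nose (front) face of the same holder, 6 mm above its underside; axes as the grip's, +x pointing out of the nose.
- bar_holder_grip (a point): The same point on the other holder, alike in all but its blank, which is a copper bar 44 x 16 mm. A bystander. It and the round-blank holder may lie on either side of the jig.
- punch_a_mid (a point): A spare steel stamp lying on the bench, 82 x 10 x 10 mm, its middle. Bystander.
- punch_b_mid (a point): Another spare steel stamp, 82 x 10 x 10 mm, its middle. Bystander.
- hammer: A hand hammer lying on the bench, handle towards its own -x. Bystander.
- bowl: White bowl, 110 mm across, 35 mm high, origin at the centre of its underside. Bystander.
- tin: Small amber jar with a steel lid, 60 mm across, 45 mm high, origin at the centre of its underside. Bystander.
Mind the look-alikes: they are no part of the job. What is shaped like the part that bears round_holder_grip but blue, purple or turquoise is not meant.

How it is judged:
By the outcome, as a careful person would: the job done as asked, in the order asked, and still so for the second after the job is handed in, while the arm keeps its last pose, push and grip.
It also fails if it takes over 54 s, if anything falls off the work surface, if the arm or the gripper's body presses on something with over 40 N, if the wrist force passes 120 N, or if a joint passes its speed limit or range.

## Working session

There is one attempt and no reset: what is moved stays moved. The work goes in short steps, Python scripts to look and compute and a tool call to move; the robot and the scene stay as the last step left them, time stands still between calls to the robot, and variables do not carry over. Pictures are saved under pics/ and viewed, at most 10 in all, crops included, and the job is handed in when it is done.

Besides the shell and the picture viewer there is one more tool, called after ">>>" by a JSON object that holds its "fn" and its "kwargs", one argument or row to a line. arm_command: Moves the arm, as the interface text tells. Its arguments: {"type":"object","properties":{"commands":{"type":"array","items":{"type":"number"}},"force":{"type":"number"}},"required":["commands"]}

```bash
mkdir -p pics; cat > h.py <<'E'
import numpy as np, cv2
from station import get_obs, read_camera, hand_in
def ray(c,uv):
    K=c["camera_matrix"];d=np.array([(uv[0]-K[0,2])/K[0,0],(uv[1]-K[1,2])/K[1,1]]);p=d.copy()
    for _ in range(20): p=d/(1+c["k1"]*(p@p))
    T=np.array(c["pose"]);return T[:3,3],T[:3,:3]@np.array([p[0],p[1],1.])
def onz(c,uv,z):
    o,d=ray(c,uv);return o+d*(z-o[2])/d[2]
def proj(c,P):
    T=np.array(c["pose"]);q=T[:3,:3].T@(np.array(P)-T[:3,3]);s=q[:2]/q[2];s=s*(1+c["k1"]*(s@s));K=c["camera_matrix"]
    return np.array([K[0,0]*s[0]+K[0,2],K[1,1]*s[1]+K[1,2]])
E
python3 - <<'E'
from h import *
import pickle
for n in("scene","top"):
    c=read_camera(n);pickle.dump(c,open(n+".pkl","wb"));cv2.imwrite(f"pics/{n}.png",cv2.resize(c["img"][:,:,::-1],(800,600),interpolation=cv2.INTER_CUBIC));print(c["camera_matrix"],c["k1"],c["pose"])
print(get_obs())
E
```

```text
[[399.0405255    0.         260.05300614]
 [  0.         399.0405255  186.61878484]
 [  0.           0.           1.        ]] 0.03392682070708302 [[ 0.61559568  0.66478622 -0.42320354  0.99687565]
 [ 0.78794502 -0.50996258  0.34508087 -0.38001104]
 [ 0.01358704 -0.54589142 -0.83774576  0.97731565]
 [ 0.          0.          0.          1.        ]]
[[487.35169284   0.         259.26565955]
 [  0.         487.35169284 189.20586955]
 [  0.           0.           1.        ]] -0.15202802019129738 [[-2.31237221e-02 -9.77350010e-01  2.10362189e-01  2.11999666e-01]
 [-9.99717011e-01  2.37811288e-02  5.95678230e-04  1.57125471e-02]
 [-5.58483644e-03 -2.10288885e-01 -9.77623340e-01  1.54656005e+00]
 [ 0.00000000e+00  0.00000000e+00  0.00000000e+00  1.00000000e+00]]
{'t': 0.1, 'q': array([ 1.18685142,  0.47771057,  0.02236989,  1.55631878, -0.01147806,
        1.10930593, -0.08312841]), 'joint_vel': array([ 0.00183094, -0.00293863, -0.00140804, -0.00442081, -0.00079641,
        0.00040484, -0.00123863]), 'joint_torque': array([ 4.44931240e-03, -5.97757137e+01,  1.61388561e+00, -2.81954670e+01,
        1.29179089e-02,  5.05930628e-03, -5.94094203e-06]), 'eef_pos': array([ 0.18367042, -0.6489931 ,  0.23044235]), 'tool_rot': array([-7.85777515e-04,  9.90504987e-01,  1.37474433e-01, -1.84153094e-04]), 'contact_force': array([-0.21105199, -0.27914681, -0.67347959]), 'torque': array([-0.03869377,  0.04043633,  0.01370234]), 'grasp_force': 0.0, 'gripper_width': 1.0001647960668913}
```

View pics/top.png

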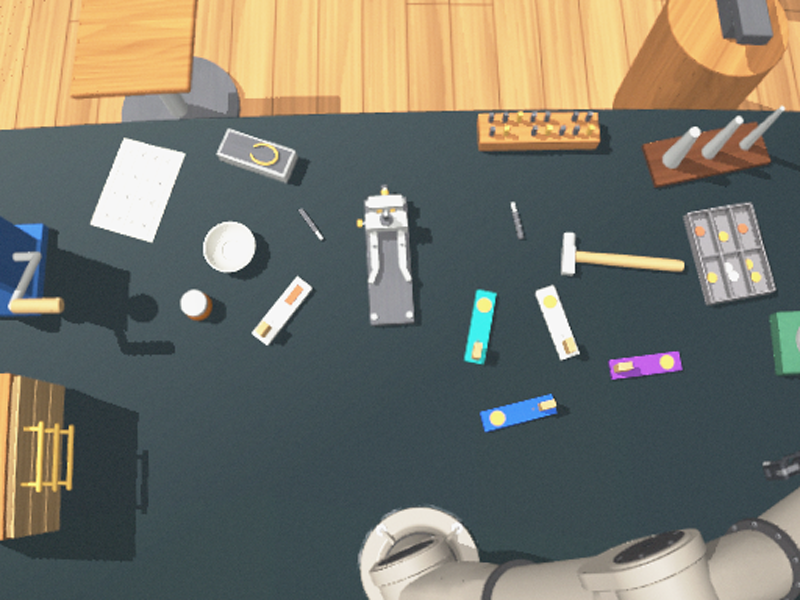

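View pics/scene.png

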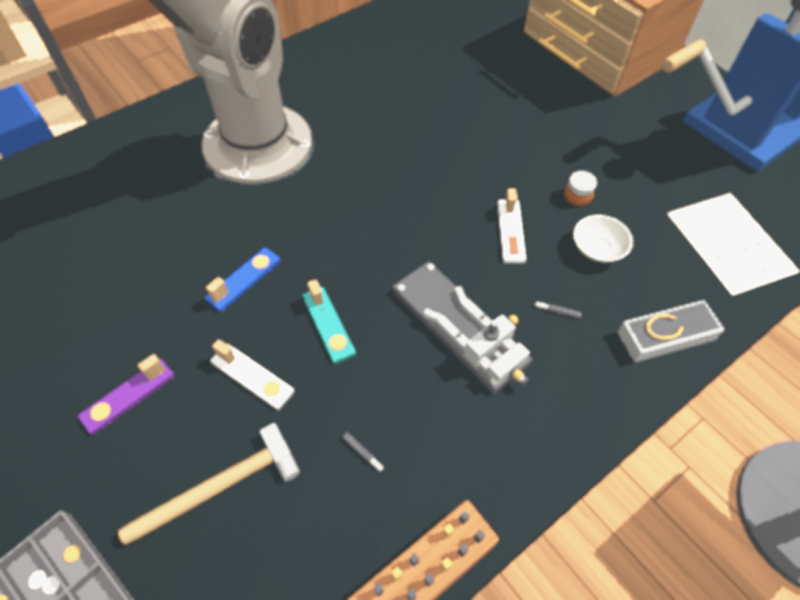

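Candidates (top picture, 800x600 px): silver plate with round brass disc (557,322); turquoise (480,327), purple (645,365) and blue (518,412) look-alikes; silver plate with copper bar (283,311). By the description I choose the silver one at (557,322). The jig is at (390,260), with its mouth facing the robot.

```bash
python3 - <<'E'
from h import *
import pickle
t=pickle.load(open("top.pkl","rb"));s=pickle.load(open("scene.pkl","rb"))
a=cv2.resize(t["img"][175:240,330:385],None,fx=5,fy=5,interpolation=cv2.INTER_CUBIC)
b=cv2.resize(t["img"][115:215,225:280],None,fx=5.5,fy=5.5,interpolation=cv2.INTER_CUBIC)
im=np.zeros((560,600,3),np.uint8);im[:a.shape[0],:a.shape[1]]=a;im[:b.shape[0],290:290+b.shape[1]]=b
cv2.imwrite("pics/crop.png",im[:,:,::-1])
# plate: white+brass region within box
for c,n,(x0,x1,y0,y1) in((t,"top",(335,380,178,235)),(s,"scene",(130,192,212,264))):
    I=c["img"].astype(int);m=np.zeros(I.shape[:2],np.uint8)
    m[y0:y1,x0:x1]=(I.max(2)>140)[y0:y1,x0:x1]*255
    hsv=cv2.cvtColor(c["img"],cv2.COLOR_RGB2HSV)
    w=m.copy();w[hsv[...,1]>60]=0
    cs,_=cv2.findContours(m,cv2.RETR_EXTERNAL,cv2.CHAIN_APPROX_NONE);k=max(cs,key=cv2.contourArea)
    P=np.array([onz(c,p[0],0.012)[:2] for p in k],np.float32)
    r=cv2.minAreaRect(P*1000);print(n,"rect",r)
    br=(m>0)&(hsv[...,1]>70); n2,l,st,ce=cv2.connectedComponentsWithStats(br.astype(np.uint8))
    for i in range(1,n2):
        if st[i,4]>15: print(" col",st[i],ce[i],onz(c,ce[i],0.013),hsv[l==i].mean(0))
E
```

```text
top rect ((480.21124267578125, -293.17071533203125), (153.04827880859375, 44.2254753112793), 17.117555618286133)
 col [348 189   8   8  52] [351.5 192.5] [ 0.52386847 -0.28078387  0.013     ] [ 28.73076923 112.57692308 246.98076923]
 col [360 216   8  10  57] [363.59649123 220.77192982] [ 0.43074525 -0.31421169  0.013     ] [ 21.8245614   90.8245614  226.49122807]
scene rect ((473.9495849609375, -295.6857604980469), (173.79591369628906, 45.725196838378906), 17.343717575073242)
 col [136 217  14  15 106] [142.50943396 224.1509434 ] [ 0.41193692 -0.30882608  0.013     ] [ 18.56603774  86.32075472 207.5754717 ]
 col [169 245   9   8  60] [173.21666667 248.48333333] [ 0.52361418 -0.28082464  0.013     ] [ 27.73333333  84.33333333 246.98333333]
```

View pics/crop.png

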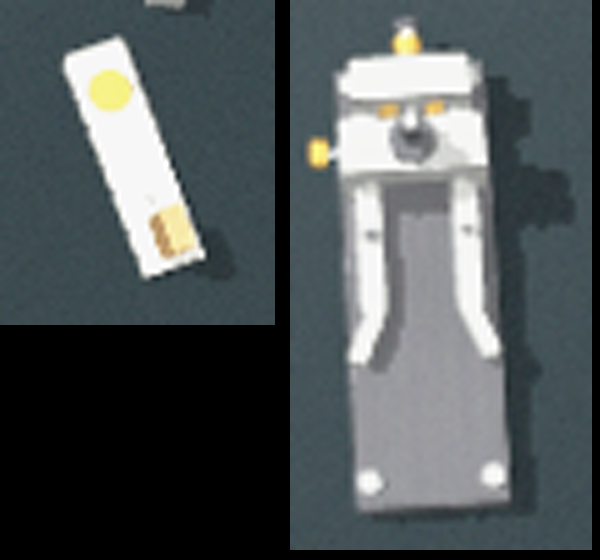

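The crop confirms it: silver plate, round brass disc near the nose, wooden grip at the tail. Next I measure the jig.

```bash
python3 - <<'E'
from h import *
import pickle
t=pickle.load(open("top.pkl","rb"));s=pickle.load(open("scene.pkl","rb"))
I=t["img"].astype(float).mean(2)
print(I[195,228:275].astype(int));print(I[160,228:275].astype(int));print(I[195:214,250].astype(int))
def cross(v,i0,th,d):
    i=i0
    while v[i]>th: i+=d
    return i-d+d*(v[i-d]-th)/(v[i-d]-v[i])
def crossup(v,i0,th,d):
    i=i0
    while v[i]<th: i+=d
    return i-d+d*(th-v[i-d])/(v[i]-v[i-d])
L=[];R=[]
for y in list(range(184,204,2)):
    L.append(onz(t,(cross(I[y],250,88,-1),y),.02)[:2]);R.append(onz(t,(cross(I[y],250,88,1),y),.02)[:2])
RL=[];RR=[]
for y in range(150,168,2):
    RL.append(onz(t,(crossup(I[y],250,170,-1),y),.034)[:2]);RR.append(onz(t,(crossup(I[y],250,170,1),y),.034)[:2])
for n,a in(("L",L),("R",R),("RL",RL),("RR",RR)):
    a=np.array(a);p=np.polyfit(a[:,0],a[:,1],1);print(n,p[0]*57.3,a.mean(0),np.std(a[:,1]-np.polyval(p,a[:,0])))
F=[onz(t,(x,cross(I[:,x],198,88,1)),.02)[:2] for x in range(243,262,3)]
print("front",np.round(F,4).tolist())
for c,n,(x0,x1,y0,y1) in((t,"top",(225,275,115,150)),(s,"scene",(300,345,195,250))):
    hsv=cv2.cvtColor(c["img"],cv2.COLOR_RGB2HSV);m=np.zeros(hsv.shape[:2],np.uint8);m[y0:y1,x0:x1]=(hsv[...,1]>90)[y0:y1,x0:x1]&((hsv[...,0]>8)&(hsv[...,0]<35))[y0:y1,x0:x1]
    k,l,st,ce=cv2.connectedComponentsWithStats(m)
    for i in range(1,k):
        if st[i,4]>3:print(n,st[i],ce[i],onz(c,ce[i],.033))
E
```

```text
[ 82  78  79  80  79  77  77  81 108 154 155 155 155 157 151 155 154 158
 156 156 155 156 156 157 157 158 155 156 156 154 156 157 157 154 154 146
 114  56  54  56  61  77  78  75  75  76  72]
[ 81  85  83  82  84  82 104 153 172 229 246 246 246 242 116 112 120 153
 153 150 153 153 150 150 151 153 174 231 245 246 244 223 108 102  76  56
  52  57  58  73  80  79  82  81  80  82  79]
[156 158 157 157 156 159 155 154 155 157 156 142  77  59  63  79  76  75
  77]
L 2.9618613418084716 [0.52999486 0.09444555] 0.0005326491681774543
R 2.5395332335908973 [0.52774016 0.00143802] 0.0004647407131892083
RL 2.1430831023705768 [0.64173797 0.07155961] 0.00047064566363590307
RR -0.16896795244401747 [0.64073574 0.03178818] 0.0008033795135431327
front [[0.482, 0.0697], [0.4832, 0.0602], [0.4836, 0.0506], [0.4838, 0.0411], [0.4835, 0.0315], [0.4837, 0.022], [0.4845, 0.0124]]
top [244 122   5   3  12] [245.91666667 122.75      ] [0.76187498 0.05529032 0.033     ]
top [241 134   3   2   5] [242.2 134.6] [0.72123935 0.06808884 0.033     ]
top [250 134   3   2   5] [250.8 134.4] [0.72119767 0.04001671 0.033     ]
top [228 140   4   6  20] [229.65 142.3 ] [0.69599389 0.10929991 0.033     ]
scene [326 201   6   6  28] [328.64285714 203.53571429] [0.6786139  0.12460865 0.033     ]
scene [328 237   7   6  27] [330.85185185 239.11111111] [0.76069379 0.05483489 0.033     ]
```

>>> {"fn": "arm_command", "kwargs": {
  "commands": [0.04,-0.032,0,0,0,0,1,0.08,-0.064,0.01,0,0,0,1,0.12,-0.095,0.02,0,0,-1.3,1,0.16,-0.127,0.03,0,0,-1.3,1,0.2,-0.159,0.04,0,0,-1.3,1,0.24,-0.191,0.06,0,0,-1.3,1,0.285,-0.227,0.08,0,0,-1.3,1,0.327,-0.26,0.1,0,0,-1.3,1],
  "force": 100
}}

```text
t: 0.9
eef_pos: [0.4106, -0.3331, 0.1419]
tool_rot: [0.0, 0.989, 0.149, 0.0]
contact_force: [0.7, -0.6, -0.3]
gripper_width: 1.005
grasp_force: 0.0
```

```bash
cat >> h.py <<'E'
from scipy.spatial.transform import Rotation as Ro
def tool():
    o=get_obs();w,x,y,z=o["tool_rot"];return o,Ro.from_quat([x,y,z,w])
def go(p,yaw):
    o,R=tool();T=Ro.from_matrix(np.array([[np.cos(yaw),np.sin(yaw),0],[np.sin(yaw),-np.cos(yaw),0],[0,0,-1]]))
    print("t",round(o["t"],2),"tcp",o["eef_pos"].round(4),"shift",R.inv().apply(np.array(p)-o["eef_pos"]).round(4),"turn",np.degrees((R.inv()*T).as_rotvec()).round(2),"F",o["contact_force"].round(1),"w",round(o["gripper_width"],3))
E
python3 -c "
from h import *
go([.4275,-.3095,.022],np.radians(17.1))
c=read_camera('scene');i=c['img'][150:290,80:260]
cv2.imwrite('pics/above.png',cv2.resize(i[:,:,::-1],None,fx=4,fy=4))"
```

```text
t 0.9 tcp [ 0.4106 -0.3331  0.1419] shift [ 0.0231 -0.0177  0.1199] turn [ 0.01 -0.01 -0.01] F [ 0.7 -0.6 -0.3] w 1.005
```

View pics/above.png

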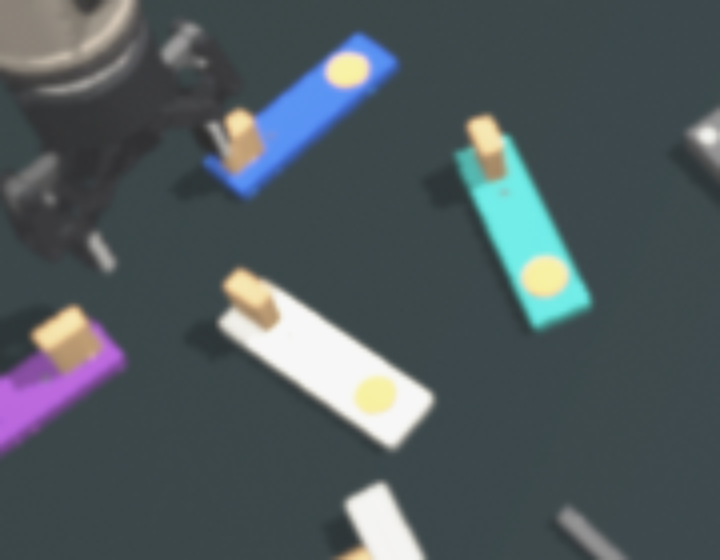

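The picture shows the silver holder with its grip at (252,297), and the gripper still up-left, short of the grip. I let it settle.

>>> {"fn": "arm_command", "kwargs": {
  "commands": [0,0,0,0,0,0,1,0,0,0,0,0,0,1]
}}

```text
t: 1.15
eef_pos: [0.4095, -0.3351, 0.1423]
tool_rot: [-0.0, 0.989, 0.149, -0.0]
contact_force: [-0.6, -0.8, 0.2]
gripper_width: 1.001
grasp_force: 0.0
```

```bash
python3 -c "
from h import *
go([.4275,-.3095,.022],np.radians(17.1))"
```

```text
t 1.15 tcp [ 0.4095 -0.3351  0.1423] shift [ 0.0248 -0.0192  0.1202] turn [-0.01  0.04  0.01] F [-0.6 -0.8  0.2] w 1.001
```

>>> {"fn": "arm_command", "kwargs": {
  "commands": [0.025,-0.019,0.02,0,0,0,1,0.025,-0.019,0.05,0,0,0,1,0.025,-0.019,0.08,0,0,0,1,0.025,-0.019,0.105,0,0,0,1,0.025,-0.019,0.12,0,0,0,1,0.025,-0.019,0.12,0,0,0,1]
}}

```text
t: 1.75
eef_pos: [0.426, -0.3105, 0.0208]
tool_rot: [-0.001, 0.989, 0.147, -0.002]
contact_force: [0.0, -0.1, -0.0]
gripper_width: 1.0
grasp_force: 0.0
```

>>> {"fn": "arm_command", "kwargs": {
  "commands": [0,0,0,0,0,0,0,0,0,0,0,0,0,0,0,0,0,0,0,0,0,0,0,0,0,0,0,0,0,0,0,0,0,0,0,0,0,0,0,0,0,0,0,0,0,0,0,0,0,0,0,0,0,0,0,0],
  "force": 90
}}

```text
t: 2.55
eef_pos: [0.4288, -0.3099, 0.0233]
tool_rot: [0.001, 0.989, 0.149, 0.001]
contact_force: [-0.5, -0.6, 6.2]
gripper_width: 0.169
grasp_force: 88.8
```

```bash
python3 -c "
from h import *
go([.4275,-.3095,.022],np.radians(17.1))"
```

```text
t 2.55 tcp [ 0.4288 -0.3099  0.0233] shift [-0.0011 -0.0007  0.0013] turn [ 0.08 -0.05 -0.01] F [-0.5 -0.6  6.2] w 0.169
```

>>> {"fn": "arm_command", "kwargs": {
  "commands": [0,0,-0.01,0,0,0,0,0,0,-0.025,0,0,0,0,0,0,-0.045,0,0,0,0,0,0,-0.07,0,0,0,0,0,0,-0.09,0,0,0,0,0,0,-0.105,0,0,0,0,0,0,-0.11,0,0,0,0,0,0,-0.11,0,0,0,0]
}}

```text
t: 3.35
eef_pos: [0.4282, -0.3093, 0.1329]
tool_rot: [0.0, 0.989, 0.149, 0.0]
contact_force: [0.2, 0.2, -3.3]
gripper_width: 0.17
grasp_force: 87.9
```

```bash
python3 -c "
from h import *
go([.437,.0437,.130],np.radians(2.2))"
```

```text
t 3.35 tcp [ 0.4282 -0.3093  0.1329] shift [ 0.1122 -0.3348  0.0028] turn [ 0.03 -0.03 14.91] F [ 0.2  0.2 -3.3] w 0.17
```

>>> {"fn": "arm_command", "kwargs": {
  "commands": [0.007,-0.02,0,0,0,1,0,0.018,-0.055,0,0,0,3,0,0.035,-0.105,0,0,0,5,0,0.053,-0.155,0,0,0,7.5,0,0.07,-0.205,0,0,0,10,0,0.087,-0.255,0,0,0,12,0,0.1,-0.3,0,0,0,14,0,0.112,-0.334,0,0,0,14.9,0]
}}

```text
t: 4.15
eef_pos: [0.4356, 0.0452, 0.1316]
tool_rot: [0.0, 1.0, 0.019, -0.001]
contact_force: [1.7, 0.5, -3.1]
gripper_width: 0.172
grasp_force: 88.0
```

>>> {"fn": "arm_command", "kwargs": {
  "commands": [0,0,0,0,0,0,0,0,0,0,0,0,0,0,0,0,0,0,0,0,0]
}}

```text
t: 4.45
eef_pos: [0.4363, 0.0416, 0.1317]
tool_rot: [0.0, 1.0, 0.019, -0.001]
contact_force: [0.4, -0.4, -2.7]
gripper_width: 0.17
grasp_force: 88.4
```

```bash
python3 -c "
from h import *
go([.437,.0437,.06],np.radians(2.2))
a=read_camera('top');b=read_camera('scene')
A=cv2.resize(a['img'][100:260,200:300],(375,600),interpolation=2)
B=cv2.resize(b['img'][120:270,220:345],(420,504),interpolation=2)
im=np.zeros((600,800,3),np.uint8);im[:,:375]=A;im[:504,380:]=B
cv2.imwrite('pics/pre.png',im[:,:,::-1])"
```

```text
t 4.45 tcp [0.4363 0.0416 0.1317] shift [ 0.0009 -0.0021  0.0717] turn [ 0.04  0.11 -0.07] F [ 0.4 -0.4 -2.7] w 0.17
```

View pics/pre.png

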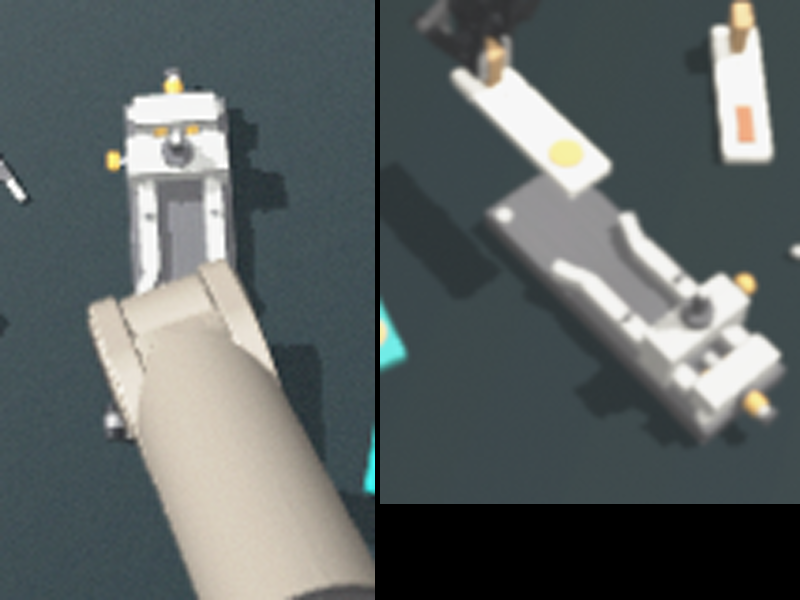

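The holder hangs level, with the nose at (580,178) in the scene crop, over the apron before the flares. The arm hides it in the top view. I lower it close to the apron and measure in the scene view.

>>> {"fn": "arm_command", "kwargs": {
  "commands": [0.001,-0.002,0.015,0,0,0,0,0.001,-0.002,0.035,0,0,0,0,0.001,-0.002,0.055,0,0,0,0,0.001,-0.002,0.07,0,0,0,0,0.001,-0.002,0.08,0,0,0,0,0.001,-0.002,0.084,0,0,0,0,0.001,-0.002,0.084,0,0,0,0]
}}

```text
t: 5.25
eef_pos: [0.4379, 0.0444, 0.0482]
tool_rot: [0.0, 1.0, 0.019, -0.0]
contact_force: [-1.0, -0.1, -2.6]
gripper_width: 0.17
grasp_force: 88.5
```

```bash
python3 -c "
from h import *
import pickle
go([.437,.0437,.044],np.radians(2.2))
c=read_camera('scene');pickle.dump(c,open('s2.pkl','wb'))
hsv=cv2.cvtColor(c['img'],cv2.COLOR_RGB2HSV)
m=((hsv[...,1]>70)&(hsv[...,0]>24)&(hsv[...,0]<34)&(hsv[...,2]>200)).astype(np.uint8)
k,l,st,ce=cv2.connectedComponentsWithStats(m)
for i in range(1,k):
  if st[i,4]>15 and 220<ce[i][0]<345: print(st[i],ce[i],onz(c,ce[i],.037))
for y in range(0,1): pass
cv2.imwrite('pics/low.png',cv2.resize(c['img'][150:260,240:340][:,:,::-1],None,fx=5.4,fy=5.4,interpolation=2))"
```

```text
t 5.25 tcp [0.4379 0.0444 0.0482] shift [-0.0009  0.0007  0.0042] turn [ 0.01  0.03 -0.05] F [-1.  -0.1 -2.6] w 0.17
[271 180   8   6  42] [274.64285714 182.4047619 ] [0.53579336 0.04890496 0.037     ]
```

View pics/low.png

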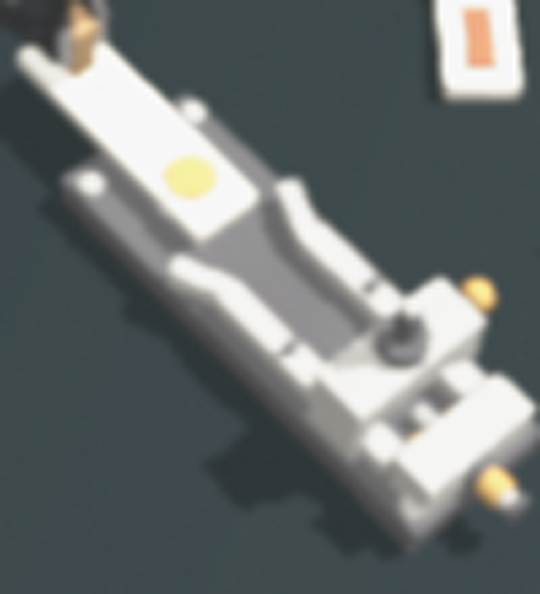

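```bash
python3 -c "
from h import *
import pickle
for n,box in(('s2',(250,282,164,190)),('top',(236,268,195,208))):
  c=pickle.load(open(n+'.pkl','rb'));g=c['img'].min(2);x0,x1,y0,y1=box
  m=np.zeros(g.shape,np.uint8);m[y0:y1,x0:x1]=(g[y0:y1,x0:x1]>190);k,l,st,ce=cv2.connectedComponentsWithStats(m)
  for i in range(1,k): print(n,st[i],ce[i],onz(c,ce[i],.022)[:2])
c=pickle.load(open('s2.pkl','rb'))
f=lambda x,y,z:onz(c,(240+(x+.5)/5.4-.5,150+(y+.5)/5.4-.5),z)[:2].round(4)
print('tips',f(172,262,.034),f(290,183,.034),'nose corners',f(204,243,.034),f(260,196,.034),'bridge front bottom/top corners',f(362,418,.068),f(486,318,.068))
"
```

```text
s2 [250 164  32  26 422] [266.77488152 174.7535545 ] [0.49367693 0.05446118]
s2 [255 182   4   4  14] [256.5 183.5] [0.49964355 0.01198324]
top [260 199   4   4  14] [261.5        200.71428571] [0.50240758 0.01039628]
top [237 200   5   5  18] [238.88888889 202.27777778] [0.49907394 0.08247596]
tips [0.5695 0.0102] [0.5694 0.09  ] nose corners [0.5706 0.0305] [0.5661 0.0722] bridge front bottom/top corners [0.707  0.0132] [0.703  0.0975]
```

The picture shows the nose (204,243)-(260,196) just before the flare tips (172,262) and (290,183), about 1 mm to the +y side. I trim that and slide in gently.

>>> {"fn": "arm_command", "kwargs": {
  "commands": [0,0.0005,0.002,0,0,0.4,0,0,0.0005,0.0035,0,0,0.4,0,0.004,0.0005,0.0035,0,0,0.4,0,0.01,0.0005,0.0035,0,0,0.4,0,0.017,0.0005,0.0035,0,0,0.4,0,0.024,0.0005,0.0035,0,0,0.4,0,0.03,0.0005,0.0035,0,0,0.4,0,0.03,0.0005,0.0035,0,0,0.4,0]
}}

```text
t: 6.1
eef_pos: [0.4693, 0.0457, 0.045]
tool_rot: [-0.0, 1.0, 0.016, 0.001]
contact_force: [0.1, 0.6, -3.8]
gripper_width: 0.171
grasp_force: 88.5
```

```bash
python3 -c "
from h import *
go([.59,.0495,.044],np.radians(2.2));print(get_obs()['torque'])"
```

```text
t 6.1 tcp [0.4693 0.0457 0.045 ] shift [ 0.1207 -0.      0.0012] turn [-0.02 -0.07 -0.41] F [ 0.1  0.6 -3.8] w 0.171
[-0.00915535  0.11167325  0.02277737]
```

>>> {"fn": "arm_command", "kwargs": {
  "commands": [0.003,0,0,0,0,0,0,0.008,0,0,0,0,0,0,0.014,-0.0001,0,0,0,0,0,0.02,-0.0001,0,0,0,0,0,0.026,-0.0002,0,0,0,0,0,0.032,-0.0002,0,0,0,0,0,0.037,-0.0002,0,0,0,0,0,0.037,-0.0002,0,0,0,0,0]
}}

```text
t: 6.9
eef_pos: [0.5059, 0.047, 0.045]
tool_rot: [-0.0, 1.0, 0.016, 0.0]
contact_force: [-0.1, 0.0, -3.4]
gripper_width: 0.174
grasp_force: 88.5
```

```bash
python3 -c "
from h import *
go([.59,.0495,.044],np.radians(2.2));print(get_obs()['torque'])
c=read_camera('scene')
cv2.imwrite('pics/in.png',cv2.resize(c['img'][150:260,240:340][:,:,::-1],None,fx=5.4,fy=5.4,interpolation=2))"
```

```text
t 6.9 tcp [0.5059 0.047  0.045 ] shift [0.0841 0.0001 0.001 ] turn [-0.01 -0.05 -0.41] F [-0.1  0.  -3.4] w 0.174
[ 0.03810216  0.12761692 -0.02501944]
```

View pics/in.png

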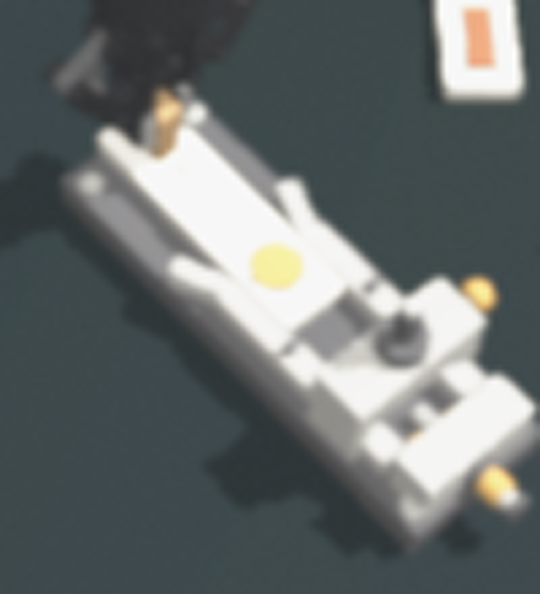

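The nose is between the rails at about (320,325), heading under the bridge, with no contact force. I continue.

>>> {"fn": "arm_command", "kwargs": {
  "commands": [0.003,0,0.001,0,0,0,0,0.01,0,0.001,0,0,0,0,0.018,-0.0001,0.001,0,0,0,0,0.026,-0.0002,0.001,0,0,0,0,0.034,-0.0003,0.001,0,0,-0.1,0,0.042,-0.0004,0.001,0,0,-0.2,0,0.05,-0.0004,0.001,0,0,-0.2,0,0.05,-0.0004,0.001,0,0,-0.2,0]
}}

```text
t: 7.75
eef_pos: [0.5564, 0.0489, 0.044]
tool_rot: [-0.0, 1.0, 0.017, 0.001]
contact_force: [0.3, 0.7, -2.8]
gripper_width: 0.175
grasp_force: 88.4
```

>>> {"fn": "arm_command", "kwargs": {
  "commands": [0.003,0,0,0,0,0,0,0.007,0,0,0,0,0,0,0.011,0,0,0,0,0,0,0.015,0,0,0,0,0,0,0.018,0,0,0,0,0,0,0.018,0,0,0,0,0,0]
}}

```text
t: 8.35
eef_pos: [0.5736, 0.0494, 0.0439]
tool_rot: [0.0, 1.0, 0.017, 0.0]
contact_force: [1.1, -1.3, -3.4]
gripper_width: 0.173
grasp_force: 88.4
```

```bash
python3 -c "
from h import *
go([.59,.0495,.044],np.radians(2.2));print(get_obs()['torque'])"
```

```text
t 8.35 tcp [0.5736 0.0494 0.0439] shift [ 0.0164  0.0004 -0.0001] turn [ 0.   -0.04 -0.22] F [ 1.1 -1.3 -3.4] w 0.173
[-0.21471981 -0.07840323 -0.04997566]
```

>>> {"fn": "arm_command", "kwargs": {
  "commands": [0.0015,0,0,0,0,0,0,0.003,0,0,0,0,0,0,0.0045,0,0,0,0,0,0,0.006,0,0,0,0,0,0,0.0075,0,0,0,0,0,0,0.0075,0,0,0,0,0,0]
}}

```text
t: 8.95
eef_pos: [0.5795, 0.0496, 0.0437]
tool_rot: [0.0, 1.0, 0.017, -0.001]
contact_force: [-5.1, -1.2, -1.1]
gripper_width: 0.17
grasp_force: 88.8
```

>>> {"fn": "arm_command", "kwargs": {
  "commands": [0.0015,0,0,0,0,0,0,0.003,0,0,0,0,0,0,0.004,0,0,0,0,0,0,0.004,0,0,0,0,0,0]
}}

```text
t: 9.35
eef_pos: [0.5826, 0.0497, 0.0436]
tool_rot: [0.0, 1.0, 0.018, -0.002]
contact_force: [-7.5, -1.1, 1.1]
gripper_width: 0.172
grasp_force: 89.0
```

>>> {"fn": "arm_command", "kwargs": {
  "commands": [0.0015,0,0,0,0,0,0,0.003,0,0,0,0,0,0,0.004,0,0,0,0,0,0,0.004,0,0,0,0,0,0]
}}

```text
t: 9.75
eef_pos: [0.5857, 0.0497, 0.0435]
tool_rot: [0.001, 1.0, 0.018, -0.003]
contact_force: [-9.8, -2.4, 3.9]
gripper_width: 0.171
grasp_force: 89.5
```

>>> {"fn": "arm_command", "kwargs": {
  "commands": [0.001,0,0,0,0,0,0,0.002,0,0,0,0,0,0,0.002,0,0,0,0,0,0]
}}

```text
t: 10.05
eef_pos: [0.587, 0.0497, 0.0434]
tool_rot: [0.001, 1.0, 0.018, -0.003]
contact_force: [-12.2, -2.7, 5.2]
gripper_width: 0.17
grasp_force: 89.8
```

>>> {"fn": "arm_command", "kwargs": {
  "commands": [0.001,0,-0.0002,0,0,0,0,0.0015,0,-0.0003,0,0,0,0,0.0015,0,-0.0003,0,0,0,0]
}}

```text
t: 10.35
eef_pos: [0.5884, 0.0499, 0.0436]
tool_rot: [0.001, 1.0, 0.018, -0.003]
contact_force: [-11.2, -1.8, 5.2]
gripper_width: 0.172
grasp_force: 89.7
```

>>> {"fn": "arm_command", "kwargs": {
  "commands": [0.001,0,-0.0001,0,0,0,0,0.0015,0,-0.0002,0,0,0,0,0.0015,0,-0.0002,0,0,0,0]
}}

```text
t: 10.65
eef_pos: [0.5896, 0.0498, 0.0437]
tool_rot: [0.001, 1.0, 0.018, -0.004]
contact_force: [-12.9, -1.3, 4.5]
gripper_width: 0.169
grasp_force: 89.7
```

>>> {"fn": "arm_command", "kwargs": {
  "commands": [0.001,0,0,0,0,0,0,0.0015,0,0,0,0,0,0,0.0015,0,0,0,0,0,0]
}}

```text
t: 10.95
eef_pos: [0.5908, 0.0499, 0.0436]
tool_rot: [0.001, 1.0, 0.018, -0.004]
contact_force: [-13.8, -1.2, 4.4]
gripper_width: 0.166
grasp_force: 89.7
```

>>> {"fn": "arm_command", "kwargs": {
  "commands": [0.001,0,0,0,0,0,0,0.0015,0,0,0,0,0,0,0.0015,0,0,0,0,0,0]
}}

```text
t: 11.25
eef_pos: [0.591, 0.0499, 0.0435]
tool_rot: [0.001, 1.0, 0.018, -0.005]
contact_force: [-17.1, -2.4, 9.9]
gripper_width: 0.172
grasp_force: 90.3
```

>>> {"fn": "arm_command", "kwargs": {
  "commands": [0.001,0,0,0,0,0,0,0.002,0,-0.0003,0,0,0,0,0.002,0,-0.0003,0,0,0,0]
}}

```text
t: 11.55
eef_pos: [0.5909, 0.0499, 0.0435]
tool_rot: [0.001, 1.0, 0.018, -0.007]
contact_force: [-22.5, -1.9, 12.9]
gripper_width: 0.17
grasp_force: 90.8
```

```bash
python3 -c "
from h import *
go([.59,.0495,.044],np.radians(2.2));print(get_obs()['torque'])
c=read_camera('scene');a=read_camera('top')
hsv=cv2.cvtColor(c['img'],cv2.COLOR_RGB2HSV)
A=cv2.resize(a['img'][110:180,220:280],(400,467),interpolation=2)
B=cv2.resize(c['img'][180:250,275:335],(400,467),interpolation=2)
cv2.imwrite('pics/home.png',np.hstack([A,B])[:,:,::-1])"
```

```text
t 11.55 tcp [0.5909 0.0499 0.0435] shift [-0.001   0.0003 -0.0005] turn [ 0.12  0.82 -0.17] F [-22.5  -1.9  12.9] w 0.17
[-0.44068862  3.90523563 -0.01850204]
```

View pics/home.png

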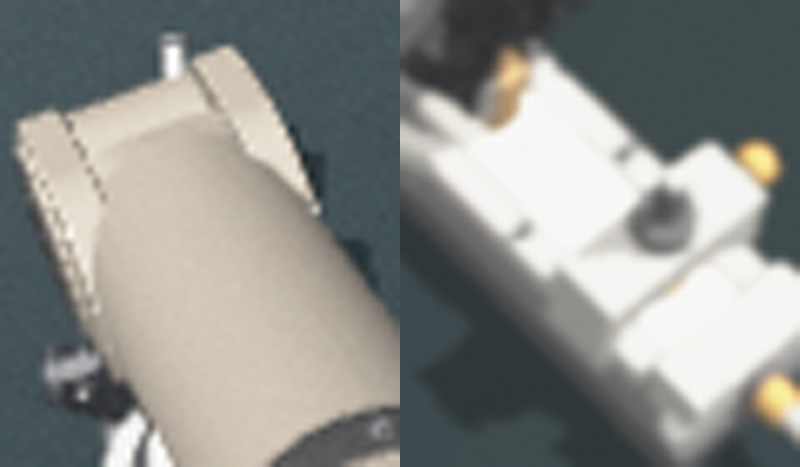

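The nose fills the gap between bridge and end block (around (690,290)), and the plunger's rod stands out at the rear. x has stopped while the force rises, and there is almost no yaw moment, so both stops are bearing. I hold a little to check it stays steady.

>>> {"fn": "arm_command", "kwargs": {
  "commands": [0,0,0,0,0,0,0,0,0,0,0,0,0,0,0,0,0,0,0,0,0,0,0,0,0,0,0,0,0,0,0,0,0,0,0,0,0,0,0,0,0,0]
}}

```text
t: 12.25
eef_pos: [0.5909, 0.0499, 0.0435]
tool_rot: [0.001, 1.0, 0.018, -0.007]
contact_force: [-22.7, -3.0, 11.9]
gripper_width: 0.17
grasp_force: 90.8
```

```bash
python3 -c "
from h import *
go([.59,.0495,.044],np.radians(2.2));print(get_obs()['torque'])"
```

```text
t 12.25 tcp [0.5909 0.0499 0.0435] shift [-0.0009  0.0004 -0.0005] turn [ 0.12  0.81 -0.16] F [-22.7  -3.   11.9] w 0.17
[-0.30849027  3.91930623 -0.04156759]
```

Steady: 22.7 N on the stops and no creep.

```bash
python3 -c "
from h import *
print(hand_in())"
```

```text
the job is handed in; nothing more can be done
None
```

I handed the job in with the round-blank holder still gripped and pressed home in the jig at about 22 N. The force and position held steady, and the readings point to its nose bearing on both brass stops. The other holder and the rest of the bench were not touched.

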